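Clear the soap bottle and switch the isolator off

ROBOT

A 7-joint arm with a two-finger parallel gripper is mounted at the origin on a cart in front of the work surface, level with it; the furniture and walls round the work are solid. World frame = base frame: x ahead of the robot, y to its left, z up, the work surface at z = 0. Lengths are in m, angles in rad, forces in N, time in s.
With the tool pointing down it reaches from about 0.4 to 0.85 m from the base axis. Payload 4.5 kg.
Tool frame: the origin (TCP) lies between the finger pads; the fingertips stand r.tip_reach ahead of it and the grasp point (between the pads) lies 3 mm ahead of it (r.tip_reach is the distance from the TCP to the fingertips, in m); z points along the fingers, y is the line along which they close (so a half turn about z gives the same grasp; the last joint's range is limited). The gripper opens to 88 mm and grips with 3 to 60 N. Pads are 18 mm wide; open, the fingers measure 123 mm over their backs; the gripper's body (75 mm by 187 mm) begins 45 mm behind the grasp point.
Start: joints at [1.338, 0.689, -0.195, 1.565, 0.157, 0.902, -0.215], TCP at [0.165, -0.603, 0.261] pointing down, gripper open.
Joint ranges: [-3.01, 3.01], [-0.46, 2.08], [-1.47, 1.51], [0.13, 2.56], [-1, 4.14], [0.04, 2.09], [-2.66, 2.66]. Speed limits (rad/s): [2.57, 2.57, 3.14, 3.14, 3.14, 3.14, 3.14].

INTERFACE

Orientations are given as a unit quaternion [x, y, z, w].
In Python, from plant import r gives the robot as it stands.
- The arm moves only by the tool step_arm, never from a script. Its argument "motion" is a list of rows, each an object with "dp": the shift along the tool's x, y, z in mm, a list of three; "twist": the turn, a rotation vector about the tool's x, y, z in rad, a list of three; "hand": the opening, from -1 (shut) to 1 (fully open). In form: [{"dp": [dx, dy, dz], "twist": [rx, ry, rz], "hand": hand}, ...]. A call has 1 to 5 rows; each row is the pose to reach, as a shift and turn from the pose commanded when the call began, along the tool's axes at that moment; what a row does not reach only later rows make up. A row lasts 1/8 s, in which the tool goes at most 62.5 mm and 10.7 degrees, less where a joint would pass 70% of its speed; a pose out of reach is approached as far as the arm can. A call with a gripper value outside its range is refused whole. The fingers move at their own pace and stop on an object; "force" is the grip in N (left out, the last holds). Time passes only in rows, so rows that repeat a pose let the fingers close. It gives the time, the measured TCP pose, the force, the opening and the grip force at its end, in the units of the state.
- r.get_state(): the state, without advancing time (a new reading comes with each control period).
- r.snapshot(name): name is "scene" or "top" or "wrist"; returns a dict with "pixels" (400x640x3 uint8, red, green, blue), "depth" (400x640 float32, m along the optical axis (not along the pixel's ray), 0 where there is no reading), "fx", "fy", "cx", "cy" (pixels), "xyz" and "orientation" of the camera in the world; the wrist camera has in their place "mount" (4x4, takes a point from camera to tool coordinates, whose origin is the TCP and whose axes are the flange's). Camera axes: x right, y down, z forward; pixel columns grow to the right and rows downward; lengths in m; the calibration is good to about 2 mm. A picture is of the moment at which its call begins: read the wrist's pose just before it.
- r.finish_job(): hands the job in; it is judged then, once.
Trained networks look in the newest picture that a camera, given by its name, has taken for a name from the list of things; names that differ only in an ending like _2 or _b are one class to them, and where a whole thing is asked for, a point or a joint stands for the part that bears it (a point fixed in the world has none). Each returns a list of dicts, best first, with "score" (0 to 1); they miss things now and then, are a little off and sometimes report something else, mostly with a low value. They report only what shows in the picture. A call takes as long as a camera call.
- r.search_frame(camera, thing): "at" ([x, y, z] in m, in the coordinates of the camera as it stood for that picture, good to about 4 mm: the middle of the surface that is visible of it).
The state is a dict: "clock": time; "q": joint angles; "qd": joint speeds; "joint_torque": joint torques, N m; "tool_pos": TCP position; "eef_rot": TCP orientation; "contact_force": force on the tool from outside, world axes, zero at the start; "moment": the same for the moment, N m; "opening": opening from 0.0 (shut) to 1.0 (fully open); "finger_force": force on a finger pad.
Only numpy, scipy, OpenCV 4.12 (cv2) and the standard library are available. Lean on these libraries where they do the work, as an engineer would, in place of code of your own. Each camera call takes 0.05 s, during which the arm holds its last target. There are 200 camera calls.

TASK

The dish soap bottle stands right in front of the power isolator: first put it, upright, into the shallow blue tray and let go. Then turn the isolator's red handle clockwise all the way to off (its white pointer at the red dot) until it rests fully home in the off detent. Never tip the bottle over, and leave the spice jar, the timer and the canister where they are.

Things in the scene. Friction and masses are not known exactly. Their poses are not given: they have to be found in the camera images.
- isolator: fixed grey desk-top power isolator, 195 deep (x) x 170 wide (y) x 160 mm high; front edge 72 mm before the origin. Origin on the table, straight under the face's point at the handle axis, which is 85 mm up. x to its back, y to its left seen from the robot, z up. Its face rises to the back at 35 degrees from level, so the handle's axis leans 35 degrees from vertical towards the front (-x).
- hood_edge (a point): middle of the free edge of the isolator's white splash hood: a plate 4 mm thick, 170 mm wide, square to the face, 131 mm up the slope from the handle axis, standing 115 mm out of the face. It is in the way of a vertical gripper at the handle.
- off_mark (a point): centre of the red dot (15 mm) on the yellow plate, upper right of the handle, which marks off; two black bars mark the on positions, straight up the slope and upper left. Marks lie 47 mm from the handle axis.
- handle (a joint): angle of the red handle, rad: 0 = off (pointer at the red dot, end stop), 1.047 = first on position (pointer straight up the slope), 2.094 = second on position (upper left, end stop). A sprung detent pulls it to the nearest of the three; about 0.25 N m carries it to the next. It turns clockwise, seen looking at the face, towards off.
- handle_grip (a point): middle of the red handle bar, on the turning axis, 36 mm out of the face. Bar 80 long x 16 wide x 31 mm high, from 13 to 44 mm out of the face, on a round black hub of 52 mm diameter, 15 mm high. x runs along the bar to its white pointer end, y across the bar (grip along y), z out of the face along the axis.
- soap_bottle: blue upside-down dish soap bottle, 193 mm high, 0.48 kg; 44 mm thick along its x, 68 mm wide along its y, with a narrow foot 36 x 50 mm below 28 mm. Origin at the centre of its underside, z up. Grip it across its x near the top, about 145 mm up.
- tray: fixed shallow blue tray, 130 x 130 mm, rim 14 mm high, walls and floor 5 mm thick (inside 120 x 120). Origin at the centre of its underside.
- canister: bystander: card canister with red lid, 99 mm diameter, 124 mm high; origin at the centre of its underside
- spice: bystander: spice jar with yellow cap, 45 mm diameter, 100 mm high, beside the isolator; origin at the centre of its underside
- timer: bystander: white kitchen timer with red top, 68 mm diameter, 56 mm high, on the other side of the isolator; origin at the centre of its underside

How it is judged:
On the way, in this order (a step that is already met when the one before it is completed fails the run):
1. the soap bottle stands upright in the tray, let go, while the handle is still on (horizontal distance between soap_bottle and tray below 0.056 m and z of soap_bottle in the frame of tray below 0.01 m and angle between soap_bottle's own z axis and vertical below 0.12 rad and contact force between soap_bottle and the fingers below 0.05 N and linear speed of soap_bottle below 0.03 m/s), for 0.2 s.
2. the handle is turned fully home to off (value of joint handle below 0.1 rad), for 0.2 s.
At the end, for the whole second after the job is handed in: The handle rests within 0.1 rad of off; the soap bottle stands upright (within 7 degrees) and at rest on the tray's floor, its centre within 56 mm of the tray's centre (value of joint handle below 0.1 rad and horizontal distance between soap_bottle and tray below 0.056 m and z of soap_bottle in the frame of tray below 0.01 m and angle between soap_bottle's own z axis and vertical below 0.12 rad and linear speed of soap_bottle below 0.03 m/s); the robot touches nothing.
It fails at once if the soap bottle is tipped over (angle between soap_bottle's own z axis and vertical above 0.6 rad).
It fails at once if the spice jar, timer or canister is shifted by more than 30 mm (distance of any of spice, timer, canister from where it was at the start of the episode above 0.03 m).
It also fails if it takes over 72 s, if anything falls off the work surface, if the arm or the gripper's body presses on something with over 40 N, if the wrist force passes 120 N, or if a joint passes its speed limit or range.

## Working session

There is one attempt and no reset: what is moved stays moved. The work goes in short steps, Python scripts to look and compute and a tool call to move; the robot and the scene stay as the last step left them, time stands still between calls to the robot, and variables do not carry over. Pictures are saved under pics/ and viewed, at most 10 in all, crops included, and the job is handed in when it is done.

Besides the shell and the picture viewer there is one more tool, called after ">>>" by a JSON object that holds its "fn" and its "kwargs", one argument or row to a line. step_arm: Moves the arm, as the interface text tells. Its arguments: {"type":"object","properties":{"motion":{"type":"array"},"force":{"type":"number"}},"required":["motion"]}

```bash
mkdir -p pics; ls; cat > h.py <<'E'
import numpy as np, cv2
from scipy.spatial.transform import Rotation as R
from plant import r
def cam(name):
    st=r.get_state(); s=r.snapshot(name)
    if 'mount' in s:
        T=np.eye(4);T[:3,:3]=R.from_quat(st['eef_rot']).as_matrix();T[:3,3]=st['tool_pos'];T=T@np.array(s['mount'])
    else:
        T=np.eye(4);o=np.array(s['orientation']);T[:3,:3]=o if o.shape==(3,3) else R.from_quat(o).as_matrix();T[:3,3]=s['xyz']
    return s,T
def save(s,f): cv2.imwrite('pics/'+f,cv2.cvtColor(s['pixels'],cv2.COLOR_RGB2BGR))
def world(s,T):
    v,u=np.mgrid[:400,:640];d=s['depth']
    P=np.stack([(u-s['cx'])/s['fx']*d,(v-s['cy'])/s['fy']*d,d],-1)
    W=P@T[:3,:3].T+T[:3,3];W[d==0]=np.nan;return W
def pix(s,T,p):
    c=T[:3,:3].T@(np.array(p)-T[:3,3]);return np.round([s['fx']*c[0]/c[2]+s['cx'],s['fy']*c[1]/c[2]+s['cy']])
def rel(target_p,target_R):
    st=r.get_state();A=R.from_quat(st['eef_rot'])
    return np.round(A.inv().apply(np.array(target_p)-st['tool_pos'])*1000,1),np.round((A.inv()*target_R).as_rotvec(),4)
E
python3 - <<'E'
from h import *
print(r.tip_reach,r.get_state())
for c in ['scene','top']:
    s,T=cam(c);save(s,c+'0.png');print(c,T.round(3).tolist(),s['fx'])
    for n in ['isolator','hood_edge','off_mark','handle','handle_grip','soap_bottle','tray','canister','spice','timer']:
        for d in r.search_frame(c,n)[:2]:
            p=T[:3,:3]@np.array(d['at'])+T[:3,3];print(n,round(d['score'],2),p.round(3),pix(s,T,p))
E
```

```text
pics
0.022 {'clock': 0.0, 'q': array([ 1.33778056,  0.68996472, -0.19453059,  1.56634912,  0.15732165,
        0.9025169 , -0.21506434]), 'qd': array([-2.46639090e-04, -6.35439053e-04, -7.38894570e-04,  1.86394726e-03,
       -8.75935504e-04,  9.04860260e-04, -7.70885832e-05]), 'joint_torque': array([-4.78576112e-04, -5.27564871e+01, -1.26685638e+00, -1.53434891e+01,
       -5.25085756e-02,  6.58734687e-03,  1.73044623e-04]), 'tool_pos': array([ 0.16458715, -0.60231786,  0.2599211 ]), 'eef_rot': array([ 9.91104163e-01,  1.33085269e-01, -1.94065050e-04, -9.00683145e-04]), 'contact_force': array([0.4758244 , 0.44878859, 0.48032456]), 'moment': array([ 0.00508699, -0.04818295,  0.01563289]), 'finger_force': 0.0, 'opening': 0.9961175287059242}
scene [[-0.784, -0.41, 0.466, -0.127], [-0.62, 0.537, -0.572, 0.866], [-0.016, -0.738, -0.675, 1.188], [0.0, 0.0, 0.0, 1.0]] 479.82027473664266
isolator 0.7 [ 0.632 -0.013  0.096] [304. 204.]
hood_edge 0.77 [ 0.635 -0.012  0.099] [303. 204.]
off_mark 0.62 [ 0.631 -0.015  0.098] [304. 204.]
handle 0.47 [ 0.634 -0.013  0.098] [303. 204.]
handle_grip 
[... 295 characters left out ...]
7 -0.2    0.044] [329. 183.]
top [[-0.017, -0.998, 0.067, 0.502], [-1.0, 0.018, 0.011, -0.002], [-0.012, -0.067, -0.998, 1.079], [0.0, 0.0, 0.0, 1.0]] 375.4889056250974
isolator 0.8 [ 0.646 -0.046  0.115] [340. 170.]
hood_edge 0.95 [ 0.641 -0.046  0.115] [340. 172.]
off_mark 0.65 [ 0.641 -0.045  0.121] [339. 171.]
handle 0.81 [ 0.596 -0.049  0.118] [341. 189.]
handle 0.51 [ 0.643 -0.046  0.117] [340. 171.]
handle_grip 0.63 [ 0.593 -0.054  0.113] [343. 190.]
soap_bottle 0.67 [0.634 0.104 0.101] [282. 176.]
soap_bottle 0.64 [ 0.476 -0.077  0.19 ] [356. 236.]
canister 0.72 [ 0.469 -0.309  0.124] [445. 237.]
spice 0.62 [0.633 0.105 0.101] [282. 177.]
timer 0.94 [ 0.677 -0.204  0.05 ] [396. 161.]
```

View images.

View pics/scene0.png

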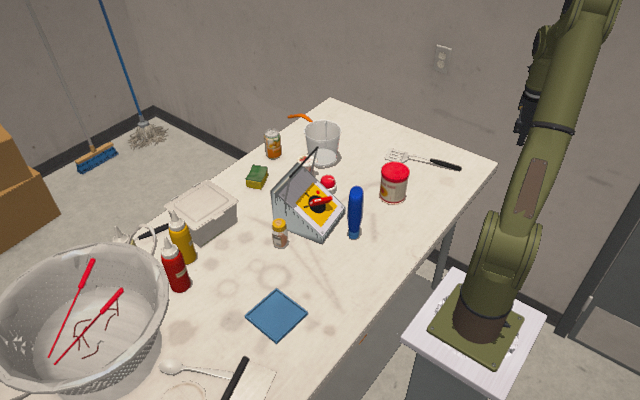

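View pics/top0.png

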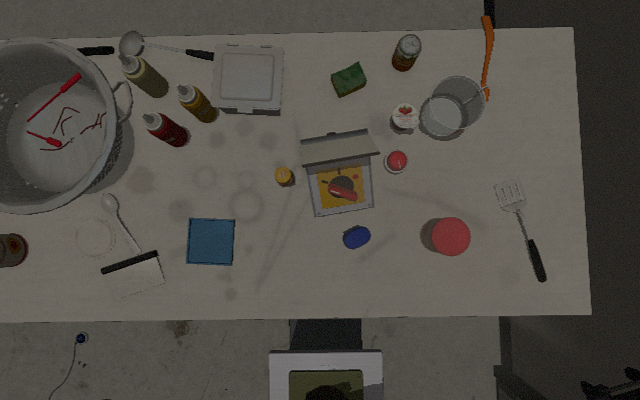

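The scene view shows the bottle at (355,212), the tray at (277,315) and the isolator at (310,205). In the top view they are at (356,237), (211,242) and (340,185), with the handle at (342,188) and its pointer to the left. Next I measure them from depth.

```bash
python3 - <<'E'
from h import *
s,T=cam('top');W=world(s,T);hsv=cv2.cvtColor(s['pixels'],cv2.COLOR_RGB2HSV)
H,S,V=[hsv[...,i].astype(int) for i in range(3)]
def box(m,n):
    P=W[m];P=P[~np.isnan(P).any(1)];b=cv2.minAreaRect((P[:,:2]*1000).astype(np.float32));print(n,len(P),'c,size,ang',np.round(b[0]),np.round(b[1]),round(b[2],1),'z',np.nanpercentile(P[:,2],[5,50,95]).round(3),'mean',P.mean(0).round(4))
    return P
v,u=np.mgrid[:400,:640]
def roi(a,b,c,d): return (u>=a)&(u<=b)&(v>=c)&(v<=d)
blue=(H>95)&(H<130)&(S>100)
box(blue&roi(335,380,215,260)&(W[...,2]>.16),'bottle top')
box(blue&roi(335,380,215,260)&(W[...,2]>.03),'bottle')
box(blue&roi(180,240,210,270),'tray')
red=((H<6)|(H>172))&(S>130)
P=box(red&roi(320,365,170,210),'handle')
box((H>15)&(H<32)&(S>120)&roi(300,380,155,215),'yellow')
# face plane
m=(H>15)&(H<32)&(S>120)&roi(300,380,155,215);P=W[m];c=P.mean(0);n=np.linalg.svd(P-c)[2][2];n*=np.sign(n[2]);print('normal',n.round(3),'tilt',np.degrees(np.arccos(n[2])).round(1),'yaw',np.degrees(np.arctan2(-n[1],-n[0])).round(1),'d',n@c)
# hood
hm=roi(295,385,125,170)&(W[...,2]>.17);box(hm,'hood')
# scale crop
c=cv2.resize(cv2.cvtColor(s['pixels'],cv2.COLOR_RGB2BGR)[120:260,270:420],None,fx=5,fy=4.2857,interpolation=cv2.INTER_CUBIC);c=cv2.resize(cv2.cvtColor(s['pixels'],cv2.COLOR_RGB2BGR)[125:255,280:400],None,fx=4.5,fy=4.5,interpolation=cv2.INTER_CUBIC);cv2.imwrite('pics/crop.png',c)
E
```

```text
bottle top 392 c,size,ang [474. -79.] [40. 62.] 26.4 z [0.188 0.193 0.196] mean [ 0.4736 -0.0793  0.1926]
bottle 392 c,size,ang [474. -79.] [40. 62.] 26.4 z [0.188 0.193 0.196] mean [ 0.4736 -0.0793  0.1926]
tray 2028 c,size,ang [464. 321.] [130. 128.] 86.3 z [0.002 0.006 0.015] mean [0.4635 0.3227 0.0066]
handle 182 c,size,ang [604. -54.] [72. 69.] 85.0 z [0.1   0.119 0.133] mean [ 0.5902 -0.0556  0.1191]
yellow 1060 c,size,ang [605. -50.] [ 96. 117.] 8.8 z [0.056 0.091 0.118] mean [ 0.6067 -0.0461  0.0883]Traceback (most recent call last):
  File "<stdin>", line 17, in <module>
    u, s, vh = gufunc(a, signature=signature)
               ~~~~~~^^^^^^^^^^^^^^^^^^^^^^^^
    raise LinAlgError("SVD did not converge")
numpy.linalg.LinAlgError: SVD did not converge
```

```bash
cat > m.py <<'E'
from h import *
import sys
camn,name=sys.argv[1:3]
s,T=cam(camn);W=world(s,T);W[np.isnan(W)]=-9;hsv=cv2.cvtColor(s['pixels'],cv2.COLOR_RGB2HSV)
H,S,V=[hsv[...,i].astype(int) for i in range(3)]
near=(abs(W[...,0]-.605)<.16)&(abs(W[...,1]+.05)<.13)
m=(H>15)&(H<32)&(S>120)&near
P=W[m]
for _ in range(4):
    c=P.mean(0);n=np.linalg.svd(P-c)[2][2];n*=np.sign(n[2]);P=P[abs((P-c)@n)<.004]
print('normal',n.round(3),'tilt',np.degrees(np.arccos(n[2])).round(1),'yaw',np.degrees(np.arctan2(-n[1],-n[0])).round(1),'c',c.round(4),len(P))
up=np.array([0,0,1])-n*n[2];up/=np.linalg.norm(up);left=np.cross(n,up)
fr=lambda Q:np.stack([(Q-c)@up,(Q-c)@left,(Q-c)@n],-1)*1000
b=cv2.minAreaRect(fr(P)[:,:2].astype(np.float32));print('yellow in face',b)
red=((H<7)|(H>172))&(S>120)&near&(W[...,2]>.05);Q=W[red];F=fr(Q)
bar=F[F[:,2]>25];dot=F[abs(F[:,2])<6]
print('bar',len(bar),np.percentile(bar,[1,50,99],0).round(1).tolist(),cv2.minAreaRect(bar[:,:2].astype(np.float32)));print('dot',len(dot),dot.mean(0).round(1),dot.std(0).round(1))
t=bar[bar[:,2]>36];d=np.linalg.svd(t[:,:2]-t[:,:2].mean(0))[2][0];print('bar top',t.mean(0),'dir ang from up to left',np.degrees(np.arctan2(d[1],d[0])))
hd=near&(W[...,2]>.1);G=fr(W[hd]);k=(G[:,2]>60);print('hood',k.sum(),np.percentile(G[k],[2,50,98],0).round(1).tolist())
v,u=np.where(near);y0,y1,x0,x1=v.min(),v.max(),u.min(),u.max()
cr=cv2.cvtColor(s['pixels'],cv2.COLOR_RGB2BGR)[y0:y1,x0:x1];f=min(600/cr.shape[0],800/cr.shape[1]);cv2.imwrite('pics/'+name,cv2.resize(cr,None,fx=f,fy=f,interpolation=cv2.INTER_CUBIC))
E
python3 m.py top c1.png; python3 m.py scene c2.png
```

```text
normal [-0.567 -0.089  0.819] tilt 35.0 yaw 8.9 c [ 0.6067 -0.0455  0.0882] 1040
yellow in face ((-2.9056930541992188, -3.4252853393554688), (116.35830688476562, 119.64752960205078), 89.94911193847656)
bar 189 [[-22.2, -35.9, 25.3], [0.5, -4.8, 41.0], [23.5, 29.6, 45.0]] ((-0.3325214385986328, -3.759082794189453), (76.62918853759766, 15.798896789550781), 58.87325668334961)
dot 19 [ 18.7 -41.1   0.8] [ 9.3 15.2  2.3]
bar top [-0.62553084 -5.38462754 41.50479062] dir ang from up to left -122.43675322486708
hood 1367 [[-72.4, -86.4, 61.9], [129.7, -9.3, 109.7], [132.0, 77.2, 174.0]]
normal [-0.566 -0.085  0.82 ] tilt 34.9 yaw 8.5 c [ 0.606  -0.0437  0.0881] 550
yellow in face ((-1.4678497314453125, -4.756572723388672), (121.4512939453125, 116.94819641113281), 89.93998718261719)
bar 96 [[-21.3, -36.6, 26.5], [-0.3, -0.1, 40.1], [29.2, 31.5, 50.6]] ((47.56654357910156, 7.149299621582031), (157.67088317871094, 62.8887939453125), 11.690326690673828)
dot 11 [ 20.2 -26.1   1.5] [ 7.8 36.6  2.8]
bar top [ 0.67547189 -3.1048063  42.49777915] dir ang from up to left -136.34651328786674
hood 606 [[-116.9, -89.7, 68.0], [-64.1, 4.5, 132.0], [131.7, 81.3, 173.9]]
```

View pics/c1.png

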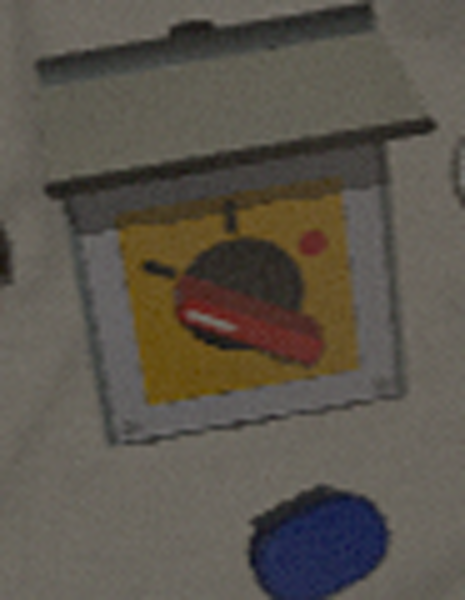

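The handle's white pointer is at upper left, so it is in the second on position. The red dot is at upper right (313,243 in the crop). The measured tilt of 35.0° matches the given slope. I now work out the approach above the bottle.

```bash
cat >> h.py <<'E'
def down(yaw_y):  # tool z down, y along yaw (rad)
    y=np.array([np.cos(yaw_y),np.sin(yaw_y),0]);z=np.array([0,0,-1.]);x=np.cross(y,z);return R.from_matrix(np.stack([x,y,z],1))
E
python3 - <<'E'
from h import *
for a in (26.4,-153.6): print(rel([.474,-.079,.27],down(np.radians(a))))
E
```

```text
(array([ 436.4, -423.9,   -9.3]), array([ 1.0000e-04,  1.0000e-04, -1.7648e+00]))
(array([ 436.4, -423.9,   -9.3]), array([ 1.0000e-04, -1.0000e-04,  1.3768e+00]))
```

>>> {"fn": "step_arm", "kwargs": {
  "motion": [
    {"dp": [44,-42,-1],"twist": [0,0,-0.176],"hand": 1},
    {"dp": [87,-85,-2],"twist": [0,0,-0.353],"hand": 1},
    {"dp": [131,-127,-3],"twist": [0,0,-0.53],"hand": 1},
    {"dp": [175,-170,-4],"twist": [0,0,-0.706],"hand": 1},
    {"dp": [218,-212,-5],"twist": [0,0,-0.882],"hand": 1}
  ]
}}

```text
clock: 1.88
tool_pos: [0.3202, -0.3393, 0.2661]
eef_rot: [0.838, 0.546, 0.0, 0.001]
contact_force: [0.3, -0.5, 0.2]
opening: 1.002
finger_force: 0.0
```

```bash
python3 - <<'E'
from h import *
print(rel([.474,-.079,.27],down(np.radians(26.4))),r.get_state()['q'].round(2))
E
```

```text
(array([300.3,  35.4,  -3.9]), array([ 0.001 ,  0.0009, -0.8771])) [ 1.01  0.5  -0.44  2.01  0.33  0.69 -0.06]
```

>>> {"fn": "step_arm", "kwargs": {
  "motion": [
    {"dp": [60,7,-1],"twist": [0,0,-0.175],"hand": 1},
    {"dp": [120,14,-2],"twist": [0,0,-0.35],"hand": 1},
    {"dp": [180,21,-2],"twist": [0,0,-0.526],"hand": 1},
    {"dp": [240,28,-3],"twist": [0,0,-0.702],"hand": 1},
    {"dp": [300,35,-4],"twist": [0,0,-0.877],"hand": 1}
  ]
}}

```text
clock: 2.5
tool_pos: [0.475, -0.0801, 0.27]
eef_rot: [0.527, 0.85, -0.0, 0.001]
contact_force: [0.6, -0.8, 0.5]
opening: 1.0
finger_force: 0.0
```

```bash
python3 - <<'E'
from h import *
print(r.get_state()['q'].round(2))
s,T=cam('wrist');W=world(s,T);W[np.isnan(W)]=-9;hsv=cv2.cvtColor(s['pixels'],cv2.COLOR_RGB2HSV);save(s,'w1.png')
H,S=hsv[...,0].astype(int),hsv[...,1].astype(int)
near=(abs(W[...,0]-.474)<.07)&(abs(W[...,1]+.079)<.07)
for lo,hi in((.03,.21),(.18,.21),(.14,.17)):
    P=W[near&(H>95)&(H<130)&(S>80)&(W[...,2]>lo)&(W[...,2]<hi)]
    if len(P)>9: print(lo,len(P),cv2.minAreaRect((P[:,:2]*1000).astype(np.float32)),P.mean(0).round(3))
s,T=cam('top');W=world(s,T)
print(rel([.474,-.079,.155],down(np.radians(26.4))))
E
```

```text
[ 0.5   0.56 -0.67  1.96  0.48  0.79  0.01]
0.03 5022 ((474.0784912109375, -79.88571166992188), (42.075984954833984, 65.18588256835938), 28.136573791503906) [ 0.472 -0.075  0.188]
0.18 4571 ((474.3540344238281, -80.32368469238281), (41.578514099121094, 64.60879516601562), 24.57115936279297) [ 0.473 -0.077  0.192]
0.14 189 ((458.4394226074219, -59.44357681274414), (39.806556701660156, 13.201881408691406), 46.29568862915039) [ 0.461 -0.053  0.158]
(array([ -2.8,  -6.6, 115.8]), array([ 0.008 , -0.0022,  0.0071]))
```

View pics/w1.png

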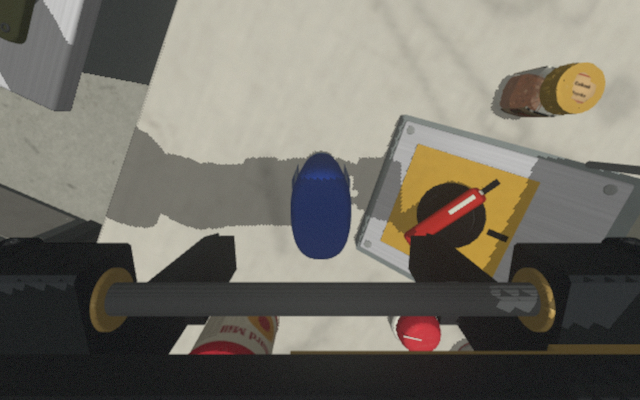

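The wrist view shows the bottle at (321,205), square between the fingers, and it agrees with the top camera: (474,-80) mm, axis about 26°. I re-read the settled pose before going down.

```bash
python3 - <<'E'
from h import *
for i in range(2): s,T=cam('top');print(r.get_state()['tool_pos'],rel([.474,-.0795,.155],down(np.radians(26))))
E
```

```text
[ 0.47571334 -0.07811434  0.27016894] (array([ -0.6,  -2.5, 115.2]), array([ 0.0031, -0.0008,  0.0073]))
[ 0.47425722 -0.08079232  0.26971571] (array([  1.3,   0.3, 114.7]), array([-0.    ,  0.0001,  0.0028]))
```

>>> {"fn": "step_arm", "kwargs": {
  "motion": [
    {"dp": [0,0,35],"twist": [0,0,0],"hand": 1},
    {"dp": [0,0,70],"twist": [0,0,0],"hand": 1},
    {"dp": [0,0,100],"twist": [0,0,0],"hand": 1},
    {"dp": [0,0,115],"twist": [0,0,0],"hand": 1},
    {"dp": [0,0,115],"twist": [0,0,0],"hand": 1}
  ]
}}

```text
clock: 3.32
tool_pos: [0.4725, -0.0836, 0.1539]
eef_rot: [0.531, 0.848, -0.001, -0.001]
contact_force: [0.1, 0.8, -0.4]
opening: 0.996
finger_force: 0.0
```

>>> {"fn": "step_arm", "kwargs": {
  "motion": [
    {"dp": [0,0,0],"twist": [0,0,0],"hand": 0.2},
    {"dp": [0,0,0],"twist": [0,0,0],"hand": -0.3},
    {"dp": [0,0,0],"twist": [0,0,0],"hand": -0.6},
    {"dp": [0,0,0],"twist": [0,0,0],"hand": -1},
    {"dp": [0,0,0],"twist": [0,0,0],"hand": -1}
  ],
  "force": 30
}}

```text
clock: 3.95
tool_pos: [0.4743, -0.0815, 0.1549]
eef_rot: [0.529, 0.848, 0.0, 0.0]
contact_force: [-0.4, -0.2, 2.1]
opening: 0.487
finger_force: 30.0
```

>>> {"fn": "step_arm", "kwargs": {
  "motion": [
    {"dp": [0,0,-10],"twist": [0,0,0],"hand": -1},
    {"dp": [0,0,-25],"twist": [0,0,0],"hand": -1},
    {"dp": [0,0,-40],"twist": [0,0,0],"hand": -1},
    {"dp": [0,0,-55],"twist": [0,0,0],"hand": -1},
    {"dp": [0,0,-60],"twist": [0,0,0],"hand": -1}
  ]
}}

```text
clock: 4.58
tool_pos: [0.4742, -0.0816, 0.2156]
eef_rot: [0.53, 0.848, 0.0, 0.001]
contact_force: [-0.1, -0.2, -4.1]
opening: 0.488
finger_force: 30.0
```

```bash
python3 - <<'E'
from h import *
print(rel([.464,.321,.215],down(np.radians(26))),r.get_state()['q'].round(2))
E
```

```text
(array([366.2, 167.7,   0.6]), array([0.001 , 0.0006, 0.001 ])) [ 0.45  0.63 -0.6   2.03  0.58  0.66 -0.08]
```

Held (4.7 N more weight). On to the tray, speeding up and slowing down gently.

>>> {"fn": "step_arm", "kwargs": {
  "motion": [
    {"dp": [9,4,0],"twist": [0,0,0],"hand": -1},
    {"dp": [32,15,0],"twist": [0,0,0],"hand": -1},
    {"dp": [64,30,0],"twist": [0,0,0],"hand": -1},
    {"dp": [100,46,0],"twist": [0,0,0],"hand": -1},
    {"dp": [137,63,0],"twist": [0,0,0],"hand": -1}
  ]
}}

```text
clock: 5.2
tool_pos: [0.4697, 0.0709, 0.2142]
eef_rot: [0.529, 0.848, -0.0, -0.001]
contact_force: [-0.2, 0.2, -4.4]
opening: 0.485
finger_force: 30.0
```

>>> {"fn": "step_arm", "kwargs": {
  "motion": [
    {"dp": [37,17,0],"twist": [0,0,0],"hand": -1},
    {"dp": [74,34,0],"twist": [0,0,0],"hand": -1},
    {"dp": [111,51,0],"twist": [0,0,0],"hand": -1},
    {"dp": [148,68,0],"twist": [0,0,0],"hand": -1},
    {"dp": [180,82,0],"twist": [0,0,0],"hand": -1}
  ]
}}

```text
clock: 5.82
tool_pos: [0.4637, 0.2693, 0.214]
eef_rot: [0.529, 0.849, -0.0, -0.001]
contact_force: [0.2, -0.2, -4.5]
opening: 0.488
finger_force: 30.0
```

>>> {"fn": "step_arm", "kwargs": {
  "motion": [
    {"dp": [25,12,0],"twist": [0,0,0],"hand": -1},
    {"dp": [42,19,0],"twist": [0,0,0],"hand": -1},
    {"dp": [49,22,0],"twist": [0,0,0],"hand": -1},
    {"dp": [49,22,0],"twist": [0,0,0],"hand": -1},
    {"dp": [49,22,0],"twist": [0,0,0],"hand": -1}
  ]
}}

```text
clock: 6.45
tool_pos: [0.4634, 0.319, 0.2145]
eef_rot: [0.53, 0.848, -0.001, 0.0]
contact_force: [0.0, -1.2, -4.3]
opening: 0.486
finger_force: 30.0
```

```bash
python3 - <<'E'
from h import *
print(rel([.464,.321,.160],down(np.radians(26))),r.get_state()['q'].round(2))
s,T=cam('scene');save(s,'s2.png')
W=world(s,T);W[np.isnan(W)]=-9;hsv=cv2.cvtColor(s['pixels'],cv2.COLOR_RGB2HSV);H,S=hsv[...,0].astype(int),hsv[...,1].astype(int)
P=W[(H>95)&(H<130)&(S>80)&(abs(W[...,0]-.464)<.1)&(abs(W[...,1]-.32)<.1)]
z=P[:,2];b=P[z>.03];print('bottle low',np.percentile(b[:,2],[0,1,5,99]));
for lo in (.06,.09,.12): k=b[(b[:,2]>lo)&(b[:,2]<lo+.03)];print(lo,len(k),k.mean(0).round(3))
k=P[z<.03];print('tray',cv2.minAreaRect((k[:,:2]*1000).astype(np.float32)))
E
```

```text
(array([ 1.7,  1.4, 54.5]), array([-0.001 ,  0.0016, -0.0004])) [-0.37  0.71 -0.54  1.79  0.5   0.78 -0.72]
bottle low [0.05913839 0.06273821 0.07428008 0.25623648]
0.06 90 [0.449 0.33  0.076]
0.09 69 [0.446 0.334 0.106]
0.12 91 [0.447 0.338 0.135]
tray ((463.6423645019531, 322.4808044433594), (131.50599670410156, 132.11924743652344), 86.65006256103516)
```

View pics/s2.png

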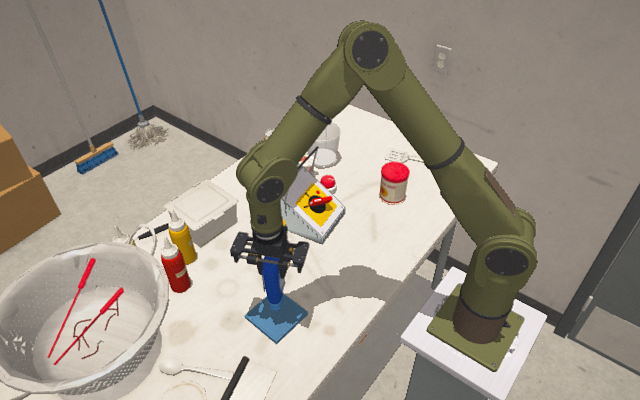

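The bottle hangs upright over the tray, which is at (276,315) in the picture. I lower it slowly until the force shows contact.

>>> {"fn": "step_arm", "kwargs": {
  "motion": [
    {"dp": [0,0,15],"twist": [0,0,0],"hand": -1},
    {"dp": [0,0,32],"twist": [0,0,0],"hand": -1},
    {"dp": [0,0,45],"twist": [0,0,0],"hand": -1},
    {"dp": [0,0,51],"twist": [0,0,0],"hand": -1},
    {"dp": [0,0,53],"twist": [0,0,0],"hand": -1}
  ]
}}

```text
clock: 7.12
tool_pos: [0.463, 0.3206, 0.1612]
eef_rot: [0.529, 0.848, -0.0, -0.0]
contact_force: [-0.2, -1.0, -4.3]
opening: 0.487
finger_force: 30.0
```

>>> {"fn": "step_arm", "kwargs": {
  "motion": [
    {"dp": [0,0,0.5],"twist": [0,0,0],"hand": -1},
    {"dp": [0,0,1],"twist": [0,0,0],"hand": -1},
    {"dp": [0,0,1.5],"twist": [0,0,0],"hand": -1}
  ]
}}

```text
clock: 7.5
tool_pos: [0.4633, 0.3207, 0.1605]
eef_rot: [0.529, 0.848, 0.0, 0.0]
contact_force: [-0.7, 0.2, -4.1]
opening: 0.481
finger_force: 30.0
```

>>> {"fn": "step_arm", "kwargs": {
  "motion": [
    {"dp": [0,0,0.5],"twist": [0,0,0],"hand": -1},
    {"dp": [0,0,1],"twist": [0,0,0],"hand": -1},
    {"dp": [0,0,1.5],"twist": [0,0,0],"hand": -1},
    {"dp": [0,0,1.5],"twist": [0,0,0],"hand": -1}
  ]
}}

```text
clock: 8.0
tool_pos: [0.4633, 0.3208, 0.1599]
eef_rot: [0.529, 0.848, 0.0, 0.0]
contact_force: [-2.3, -1.5, 7.5]
opening: 0.491
finger_force: 29.9
```

Contact with the floor (force rose by about 12 N). Letting go.

>>> {"fn": "step_arm", "kwargs": {
  "motion": [
    {"dp": [0,0,-0.7],"twist": [0,0,0],"hand": 0.05},
    {"dp": [0,0,-0.7],"twist": [0,0,0],"hand": 0.3},
    {"dp": [0,0,-0.7],"twist": [0,0,0],"hand": 1},
    {"dp": [0,0,-0.7],"twist": [0,0,0],"hand": 1},
    {"dp": [0,0,-0.7],"twist": [0,0,0],"hand": 1}
  ]
}}

```text
clock: 8.62
tool_pos: [0.4632, 0.3206, 0.1593]
eef_rot: [0.529, 0.848, -0.0, 0.0]
contact_force: [-0.8, 0.7, 0.2]
opening: 0.958
finger_force: 0.0
```

>>> {"fn": "step_arm", "kwargs": {
  "motion": [
    {"dp": [0,0,-30],"twist": [0,0,0],"hand": 1},
    {"dp": [0,0,-80],"twist": [0,0,0],"hand": 1},
    {"dp": [0,0,-130],"twist": [0,0,0],"hand": 1},
    {"dp": [0,0,-160],"twist": [0,0,0],"hand": 1},
    {"dp": [0,0,-160],"twist": [0,0,0],"hand": 1}
  ]
}}

```text
clock: 9.25
tool_pos: [0.4639, 0.3216, 0.3217]
eef_rot: [0.529, 0.848, 0.002, 0.001]
contact_force: [0.2, 0.2, 0.0]
opening: 0.999
finger_force: 0.0
```

```bash
cat > b.py <<'E'
from h import *
s,T=cam('scene')
W=world(s,T);W[np.isnan(W)]=-9;hsv=cv2.cvtColor(s['pixels'],cv2.COLOR_RGB2HSV);H,S=hsv[...,0].astype(int),hsv[...,1].astype(int)
P=W[(H>95)&(H<130)&(S>80)&(abs(W[...,0]-.464)<.1)&(abs(W[...,1]-.32)<.1)]
b=P[P[:,2]>.03];print('bottle z',np.percentile(b[:,2],[0,50,99]))
for lo in (.04,.08,.12,.15): k=b[(b[:,2]>lo)&(b[:,2]<lo+.03)];print(lo,len(k),k.mean(0).round(3))
E
python3 b.py; python3 - <<'E'
from h import *
# two handle grasp yaws; pregrasp 120 mm out of face
yaw=np.radians(8.8);t=np.radians(35)
n=np.array([-np.sin(t)*np.cos(yaw),-np.sin(t)*np.sin(yaw),np.cos(t)])
up=np.array([np.cos(t)*np.cos(yaw),np.cos(t)*np.sin(yaw),np.sin(t)]);left=np.cross(n,up)
P0=np.array([.6067,-.0455,.0882])-.0003*up-.0038*left
print('P0',P0,'n',n)
for th in (60,):
  for sg in (1,-1):
    bar=np.cos(np.radians(th))*up+np.sin(np.radians(th))*left
    z=-n;y=sg*np.cross(n,bar);x=np.cross(y,z)
    RR=R.from_matrix(np.stack([x,y,z],1))
    for d in (.036+.003,.039+.14): print(sg,(P0+d*n).round(4),RR.as_quat().round(4),rel(P0+d*n,RR))
E
```

```text
bottle z [0.03023758 0.16001874 0.20217545]
0.04 62 [0.446 0.336 0.057]
0.08 98 [0.447 0.34  0.094]
0.12 97 [0.447 0.343 0.135]
0.15 127 [0.444 0.339 0.165]
P0 [ 0.60703849 -0.04929286  0.08802793] n [-0.56682451 -0.08774907  0.81915204]
1 [ 0.5849 -0.0527  0.12  ] [-0.5388  0.7869 -0.1299  0.2712] (array([-388.9,  -55.1,  199.9]), array([-0.0843, -0.7605, -2.2293]))
1 [ 0.5056 -0.065   0.2347] [-0.5388  0.7869 -0.1299  0.2712] (array([-365. , -131.6,   85.1]), array([-0.0843, -0.7605, -2.2293]))
-1 [ 0.5849 -0.0527  0.12  ] [0.7869 0.5388 0.2712 0.1299] (array([-388.9,  -55.1,  199.9]), array([-0.6227,  0.069 ,  0.7985]))
-1 [ 0.5056 -0.065   0.2347] [0.7869 0.5388 0.2712 0.1299] (array([-365. , -131.6,   85.1]), array([-0.6227,  0.069 ,  0.7985]))
```

The bottle stands upright in the tray. Next I plan the tilted approach to the handle and check where the wrist camera sits.

```bash
cat >> h.py <<'E'
yaw=np.radians(8.8);tl=np.radians(35)
n=np.array([-np.sin(tl)*np.cos(yaw),-np.sin(tl)*np.sin(yaw),np.cos(tl)])
up=np.array([np.cos(tl)*np.cos(yaw),np.cos(tl)*np.sin(yaw),np.sin(tl)]);left=np.cross(n,up)
P0=np.array([.6070,-.0493,.0880])
def grasp(th,d,sg=1):
    bar=np.cos(np.radians(th))*up+np.sin(np.radians(th))*left
    y=sg*np.cross(n,bar);x=np.cross(y,-n)
    return P0+(d+.003)*n,R.from_matrix(np.stack([x,y,-n],1))
def rows(tp,tR,N,k=5,ndig=0):
    st=r.get_state();A=R.from_quat(st['eef_rot']);v=(A.inv()*tR).as_rotvec()
    dp=A.inv().apply(np.array(tp)-st['tool_pos'])*1000
    for i in range(1,min(N,k)+1): print((dp*i/N).round(ndig),(v*i/N).round(3))
    print('of',N,'q',st['q'].round(2),'t',st['clock'])
E
python3 - <<'E'
from h import *
s=r.snapshot('wrist');print(np.round(s['mount'],3))
rows(*grasp(60,.036+.14),14)
E
```

```text
[[-0.001 -0.967 -0.256  0.065]
 [ 1.    -0.001 -0.     0.001]
 [ 0.    -0.256  0.967 -0.124]
 [ 0.     0.     0.     1.   ]]
[-26.  -9.   6.] [-0.006 -0.054 -0.159]
[-52. -19.  12.] [-0.012 -0.109 -0.318]
[-78. -28.  18.] [-0.018 -0.163 -0.477]
[-104.  -37.   24.] [-0.025 -0.218 -0.637]
[-130.  -47.   30.] [-0.031 -0.272 -0.796]
of 14 q [-0.32  0.59 -0.62  1.67  0.39  1.01 -0.62] t 9.35
```

>>> {"fn": "step_arm", "kwargs": {
  "motion": [
    {"dp": [-26,-9,0],"twist": [-0.006,-0.054,-0.159],"hand": 1},
    {"dp": [-52,-19,2],"twist": [-0.012,-0.109,-0.318],"hand": 1},
    {"dp": [-78,-28,5],"twist": [-0.018,-0.163,-0.477],"hand": 1},
    {"dp": [-104,-37,10],"twist": [-0.025,-0.218,-0.637],"hand": 1},
    {"dp": [-130,-47,15],"twist": [-0.031,-0.272,-0.796],"hand": 1}
  ]
}}

```text
clock: 9.98
tool_pos: [0.4775, 0.1819, 0.3027]
eef_rot: [0.152, 0.979, -0.058, 0.119]
contact_force: [0.9, -0.7, 0.7]
opening: 1.002
finger_force: 0.0
```

```bash
python3 -c "
from h import *
rows(*grasp(60,.036+.14),9)"
```

```text
[ -9. -24.  12.] [-0.006 -0.055 -0.158]
[-18. -49.  24.] [-0.012 -0.109 -0.317]
[-26. -73.  36.] [-0.018 -0.164 -0.475]
[-35. -98.  48.] [-0.024 -0.218 -0.634]
[ -44. -122.   60.] [-0.03  -0.273 -0.792]
of 9 q [-0.15  0.51 -0.7   1.96  0.78  0.89 -0.05] t 9.975
```

>>> {"fn": "step_arm", "kwargs": {
  "motion": [
    {"dp": [-9,-24,6],"twist": [-0.006,-0.055,-0.158],"hand": 1},
    {"dp": [-18,-49,14],"twist": [-0.012,-0.109,-0.317],"hand": 1},
    {"dp": [-26,-73,24],"twist": [-0.018,-0.164,-0.475],"hand": 1},
    {"dp": [-35,-98,34],"twist": [-0.024,-0.218,-0.634],"hand": 1},
    {"dp": [-44,-122,46],"twist": [-0.03,-0.273,-0.792],"hand": 1}
  ]
}}

```text
clock: 10.6
tool_pos: [0.4888, 0.0473, 0.2788]
eef_rot: [-0.247, 0.938, -0.105, 0.219]
contact_force: [1.6, 0.2, 0.7]
opening: 1.001
finger_force: 0.0
```

```bash
python3 -c "
from h import *
rows(*grasp(60,.036+.14),5)"
```

```text
[ 12. -18.  11.] [-0.005 -0.044 -0.127]
[ 24. -36.  23.] [-0.009 -0.087 -0.254]
[ 36. -54.  34.] [-0.014 -0.131 -0.381]
[ 48. -72.  45.] [-0.018 -0.174 -0.508]
[ 60. -90.  57.] [-0.023 -0.218 -0.634]
of 5 q [ 0.11  0.45 -0.64  2.32  1.56  0.54  0.22] t 10.6
```

>>> {"fn": "step_arm", "kwargs": {
  "motion": [
    {"dp": [12,-18,11],"twist": [-0.005,-0.044,-0.127],"hand": 1},
    {"dp": [24,-36,23],"twist": [-0.009,-0.087,-0.254],"hand": 1},
    {"dp": [36,-54,34],"twist": [-0.014,-0.131,-0.381],"hand": 1},
    {"dp": [48,-72,45],"twist": [-0.018,-0.174,-0.508],"hand": 1},
    {"dp": [60,-90,57],"twist": [-0.023,-0.218,-0.634],"hand": 1}
  ]
}}

```text
clock: 11.22
tool_pos: [0.5049, -0.0648, 0.2339]
eef_rot: [-0.538, 0.787, -0.129, 0.272]
contact_force: [0.6, 0.9, 0.0]
opening: 0.997
finger_force: 0.0
```

```bash
python3 -c "
from h import *
rows(*grasp(60,.036+.14),1)
s,T=cam('wrist');save(s,'w2.png')
rows(*grasp(60,.036+.14),1)
rows(*grasp(60,.036),5)
"; python3 m.py wrist c3.png
```

```text
[-0. -1. -0.] [ 0.001  0.001 -0.002]
of 1 q [ 0.6   0.63 -0.74  2.43  2.56  0.49  0.34] t 11.225
[-6. -0. -1.] [ 0.    -0.005 -0.005]
of 1 q [ 0.61  0.63 -0.73  2.43  2.56  0.49  0.34] t 11.275
[-1. -0. 28.] [ 0.    -0.001 -0.001]
[-3. -0. 56.] [ 0.    -0.002 -0.002]
[-4. -0. 83.] [ 0.    -0.003 -0.003]
[ -5.  -0. 111.] [ 0.    -0.004 -0.004]
[ -6.  -0. 139.] [ 0.    -0.005 -0.005]
of 5 q [ 0.61  0.63 -0.73  2.43  2.56  0.49  0.34] t 11.275
normal [-0.575 -0.061  0.816] tilt 35.4 yaw 6.1 c [ 0.6039 -0.0531  0.0838] 436
yellow in face ((5.0173492431640625, 1.2659072875976562), (122.06813049316406, 8.733430862426758), 15.269662857055664)
bar 1395 [[-18.3, -34.8, 33.8], [0.6, -5.9, 41.9], [27.0, 34.5, 44.0]] ((4.099143981933594, 0.5472908020019531), (78.30013275146484, 15.865961074829102), 60.596256256103516)
dot 170 [ 28.9 -34.5  -0.1] [ 6.1 14.7  0.9]
bar top [ 1.94663966 -3.80905583 41.73718048] dir ang from up to left 60.57832201072274
hood 54862 [[-44.4, -75.0, 70.0], [34.5, -41.5, 238.0], [136.4, 43.8, 261.2]]
```

View pics/w2.png

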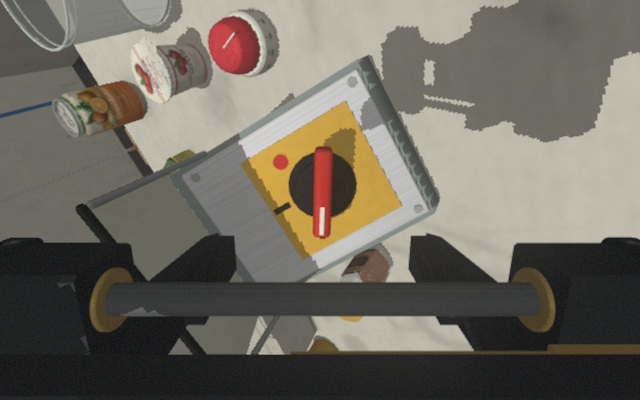

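The wrist view shows the bar at column 322, upright between the fingers, with its white pointer end at (322,222) and the red dot at (280,162). I go in along the face normal.

>>> {"fn": "step_arm", "kwargs": {
  "motion": [
    {"dp": [0,0,35],"twist": [0,0,0],"hand": 1},
    {"dp": [0,0,70],"twist": [0,0,0],"hand": 1},
    {"dp": [0,0,100],"twist": [0,0,0],"hand": 1},
    {"dp": [0,0,125],"twist": [0,0,0],"hand": 1},
    {"dp": [0,0,136],"twist": [0,0,0],"hand": 1}
  ]
}}

```text
clock: 11.95
tool_pos: [0.5834, -0.0511, 0.1229]
eef_rot: [-0.536, 0.789, -0.129, 0.272]
contact_force: [0.1, 0.3, -0.2]
opening: 1.0
finger_force: 0.0
```

>>> {"fn": "step_arm", "kwargs": {
  "motion": [
    {"dp": [0,0,0],"twist": [0,0,0],"hand": 0.3},
    {"dp": [0,0,0],"twist": [0,0,0],"hand": -0.3},
    {"dp": [0,0,0],"twist": [0,0,0],"hand": -1},
    {"dp": [0,0,0],"twist": [0,0,0],"hand": -1},
    {"dp": [0,0,0],"twist": [0,0,0],"hand": -1}
  ],
  "force": 40
}}

```text
clock: 12.58
tool_pos: [0.5837, -0.0529, 0.1248]
eef_rot: [-0.536, 0.788, -0.131, 0.273]
contact_force: [-0.0, 0.2, 0.6]
opening: 0.456
finger_force: 0.0
```

```bash
python3 -c "
from h import *
st=r.get_state();print(st['contact_force'],st['moment'],st['opening'])
rows(*grasp(60,.039),1,ndig=1)
print(R.from_quat(st['eef_rot']).inv().apply(st['contact_force']))
"
```

```text
[-0.00684226  0.1993926   0.5555263 ] [0.01267726 0.44606339 0.03676546] 0.45637684205191714
[0.9 1.5 1.6] [-0.004 -0.    -0.006]
of 1 q [ 0.49  0.93 -0.68  2.29  2.61  0.67  0.37] t 12.575
[-0.34171254 -0.19335688 -0.44074862]
```

>>> {"fn": "step_arm", "kwargs": {
  "motion": [
    {"dp": [0,0,0],"twist": [0,0,0],"hand": -1},
    {"dp": [0,0,0],"twist": [0,0,0],"hand": -1},
    {"dp": [0,0,0],"twist": [0,0,0],"hand": -1},
    {"dp": [0,0,0],"twist": [0,0,0],"hand": -1},
    {"dp": [0,0,0],"twist": [0,0,0],"hand": -1}
  ]
}}

```text
clock: 13.2
tool_pos: [0.582, -0.052, 0.1234]
eef_rot: [-0.537, 0.789, -0.129, 0.271]
contact_force: [-4.1, 2.9, -5.8]
opening: 0.185
finger_force: 40.0
```

```bash
python3 -c "
from h import *
st=r.get_state();print(st['contact_force'],st['moment'],st['opening'])
rows(*grasp(60,.039),1,ndig=1)
print(R.from_quat(st['eef_rot']).inv().apply(st['contact_force']))
"
```

```text
[-4.14831662  2.9292726  -5.76637561] [0.4218325  1.83012822 0.3425413 ] 0.18541356964408248
[ 0.8 -0.8  1.4] [ 0.001  0.    -0.006]
of 1 q [ 0.49  0.93 -0.68  2.29  2.61  0.67  0.37] t 13.2
[0.13656646 7.216248   2.63578656]
```

The bar is gripped (16 mm). I turn clockwise (+z of the tool) and relieve the small sideways force.

>>> {"fn": "step_arm", "kwargs": {
  "motion": [
    {"dp": [0,1.5,0],"twist": [0,0,0.1],"hand": -1},
    {"dp": [0,1.5,0],"twist": [0,0,0.22],"hand": -1},
    {"dp": [0,1.5,0],"twist": [0,0,0.34],"hand": -1},
    {"dp": [0,1.5,0],"twist": [0,0,0.46],"hand": -1},
    {"dp": [0,1.5,0],"twist": [0,0,0.58],"hand": -1}
  ]
}}

```text
clock: 13.82
tool_pos: [0.5826, -0.0526, 0.1238]
eef_rot: [-0.286, 0.909, -0.047, 0.298]
contact_force: [-2.3, 0.8, -2.6]
opening: 0.178
finger_force: 40.0
```

```bash
cat > f.py <<'E'
from h import *
st=r.get_state();A=R.from_quat(st['eef_rot'])
print('F',A.inv().apply(st['contact_force']).round(1),'M',A.inv().apply(st['moment']).round(2),st['opening'].round(3))
x=-A.apply([1,0,0]);print('bar deg from up (tool)',np.degrees(np.arctan2(x@left,x@up)).round(1),'axis offset',[round(float((st['tool_pos']-P0)@k*1000),1) for k in(up,left,n)],st['q'].round(2),st['clock'])
E
python3 f.py
```

```text
Traceback (most recent call last):
  File "f.py", line 3, in <module>
    print('F',A.inv().apply(st['contact_force']).round(1),'M',A.inv().apply(st['moment']).round(2),st['opening'].round(3))
                                                                                                   ^^^^^^^^^^^^^^^^^^^
AttributeError: 'float' object has no attribute 'round'
```

>>> {"fn": "step_arm", "kwargs": {
  "motion": [
    {"dp": [0,0,0],"twist": [0,0,0.12],"hand": -1},
    {"dp": [0,0,0],"twist": [0,0,0.24],"hand": -1},
    {"dp": [0,0,0],"twist": [0,0,0.36],"hand": -1},
    {"dp": [0,0,0],"twist": [0,0,0.48],"hand": -1},
    {"dp": [0,0,0],"twist": [0,0,0.6],"hand": -1}
  ]
}}

```text
clock: 14.45
tool_pos: [0.5829, -0.0537, 0.1239]
eef_rot: [-0.004, 0.953, 0.042, 0.299]
contact_force: [-2.5, -0.9, -1.0]
opening: 0.174
finger_force: 40.0
```

```bash
sed -i "s/st\['opening'\].round(3)/st['opening']/" f.py; python3 f.py
```

```text
F [ 2.6 -0.9 -0.7] M [ 0.06  1.01 -0.14] 0.1736617642369431
bar deg from up (tool) -8.2 axis offset [0.5, -0.6, 43.4] [ 0.67  1.07 -1.04  2.29  2.3   0.86 -0.42] 14.45
```

>>> {"fn": "step_arm", "kwargs": {
  "motion": [
    {"dp": [0,0,0],"twist": [0,0,0.12],"hand": -1},
    {"dp": [0,0,0],"twist": [0,0,0.24],"hand": -1},
    {"dp": [0,0,0],"twist": [0,0,0.36],"hand": -1},
    {"dp": [0,0,0],"twist": [0,0,0.48],"hand": -1},
    {"dp": [0,0,0],"twist": [0,0,0.6],"hand": -1}
  ]
}}

```text
clock: 15.08
tool_pos: [0.5827, -0.0547, 0.1236]
eef_rot: [0.279, 0.912, 0.127, 0.273]
contact_force: [-3.9, -2.7, 0.7]
opening: 0.18
finger_force: 40.0
```

```bash
python3 f.py
```

```text
F [ 0.8 -3.6 -3. ] M [0.89 0.66 0.06] 0.1797034214937185
bar deg from up (tool) -42.6 axis offset [0.1, -1.6, 43.4] [ 0.73  1.16 -1.21  2.28  2.2   1.   -0.86] 15.075
```

>>> {"fn": "step_arm", "kwargs": {
  "motion": [
    {"dp": [0,0,0],"twist": [0,0,0.12],"hand": -1},
    {"dp": [0,0,0],"twist": [0,0,0.24],"hand": -1},
    {"dp": [0,0,0],"twist": [0,0,0.31],"hand": -1},
    {"dp": [0,0,0],"twist": [0,0,0.35],"hand": -1},
    {"dp": [0,0,0],"twist": [0,0,0.35],"hand": -1}
  ]
}}

```text
clock: 15.7
tool_pos: [0.5823, -0.0551, 0.1233]
eef_rot: [0.431, 0.851, 0.172, 0.248]
contact_force: [-4.1, -3.5, 2.2]
opening: 0.179
finger_force: 40.0
```

```bash
python3 f.py
```

```text
F [-1.4 -3.6 -4.4] M [ 1.35  0.15 -0.85] 0.17902403899500136
bar deg from up (tool) -62.4 axis offset [-0.4, -2.0, 43.4] [ 0.76  1.22 -1.3   2.28  2.15  1.08 -1.13] 15.7
```

The handle is against the stop (−0.85 N m about the axis, tool at −62°). I hold briefly, open and back out along the normal.

>>> {"fn": "step_arm", "kwargs": {
  "motion": [
    {"dp": [0,0,0],"twist": [0,0,0],"hand": -1},
    {"dp": [0,0,0],"twist": [0,0,0],"hand": -1},
    {"dp": [0,0,0],"twist": [0,0,-0.02],"hand": 0},
    {"dp": [0,0,0],"twist": [0,0,-0.02],"hand": 1},
    {"dp": [0,0,0],"twist": [0,0,-0.02],"hand": 1}
  ]
}}

```text
clock: 16.32
tool_pos: [0.5832, -0.0523, 0.1241]
eef_rot: [0.422, 0.855, 0.173, 0.249]
contact_force: [0.5, 0.4, 0.5]
opening: 0.498
finger_force: 0.0
```

>>> {"fn": "step_arm", "kwargs": {
  "motion": [
    {"dp": [0,0,0],"twist": [0,0,0],"hand": 1},
    {"dp": [0,0,-25],"twist": [0,0,0],"hand": 1},
    {"dp": [0,0,-60],"twist": [0,0,0],"hand": 1},
    {"dp": [0,0,-100],"twist": [0,0,0],"hand": 1},
    {"dp": [0,0,-140],"twist": [0,0,0],"hand": 1}
  ]
}}

```text
clock: 16.95
tool_pos: [0.5021, -0.0638, 0.2389]
eef_rot: [0.421, 0.855, 0.173, 0.248]
contact_force: [0.4, 0.8, 1.1]
opening: 0.999
finger_force: 0.0
```

```bash
python3 f.py; python3 m.py wrist c4.png; python3 b.py; python3 -c "
from h import *
s,T=cam('wrist');save(s,'w4.png')"
```

```text
F [ 0.2  1.3 -0.6] M [ 0.42  0.15 -0.13] 0.998891743692591
bar deg from up (tool) -61.2 axis offset [-0.2, 1.7, 184.4] [ 0.9   0.91 -1.42  2.43  1.93  0.91 -1.15] 16.95
normal [ 0.025 -0.99   0.138] tilt 82.1 yaw 91.4 c [ 0.5192 -0.0261  0.2483] 1086
yellow in face ((-59.85926818847656, -11.205963134765625), (261.3225402832031, 116.75193786621094), 36.25686264038086)
bar 280 [[-162.5, -94.6, 25.1], [-126.0, -77.5, 33.5], [19.2, 69.8, 44.8]] ((-64.67176055908203, -20.3135986328125), (247.30955505371094, 25.76754379272461), 41.51314926147461)
dot 301 [-133.3  -57.4   -0. ] [6.1 5.3 3.5]
bar top [-125.44731774  -79.74652669   40.03898525] dir ang from up to left -51.56558580452681
hood 4293 [[-157.1, -181.5, 60.4], [-42.0, -144.6, 71.2], [-7.5, 75.0, 95.8]]
bottle z [0.03011722 0.16224926 0.20136078]
0.04 65 [0.445 0.337 0.057]
0.08 104 [0.447 0.339 0.094]
0.12 98 [0.446 0.343 0.136]
0.15 124 [0.444 0.339 0.165]
```

View pics/w4.png

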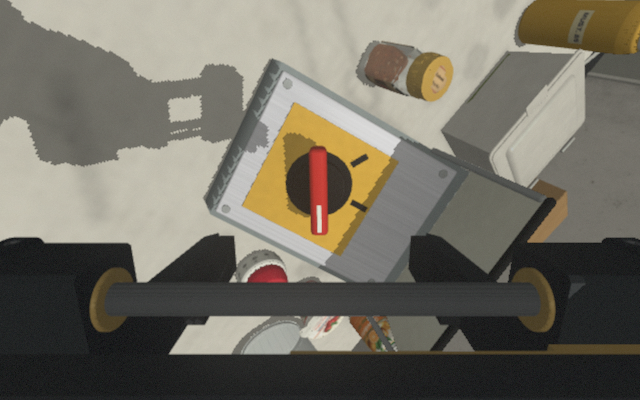

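The wrist view shows the pointer end at (318,220), covering the red dot. It is 60° past the straight-up bar at (358,206), so the handle is home at off. The bottle is unmoved and upright, and the arm is clear.

```bash
python3 -c "
from plant import r
print(r.finish_job())"
```

```text
the job is handed in; nothing more can be done
None
```

The soap bottle stands upright in the tray and has been let go, the isolator handle is turned fully home to off, the arm is clear of everything, and the job is handed in; the judge returned no verdict, and I did not re-measure the spice jar, timer and canister at the end.

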